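# Seat the copy stage on its kinematic base

### The job

Pick up the stage top (the T-shaped aluminium plate on three ball feet, with the wooden grip bar) and set it down gently on the steel base, so that the foot under its narrow end rests in the cone and the two feet under its wide end rest in the groove and on the flat pad, all three fully home. Let go of it and leave the base and everything else on the bench where it is.

Things in the scene. Friction and masses are not known exactly. Their poses are not given: they have to be found in the camera images.
- stage: Loose T-shaped aluminium stage top, 0.56 to 0.84 kg, standing on three ball feet on the green mat. Plate 200 mm long (x), z = 24 to 32 mm; wide end 130 mm (x -100 to +20), narrow end 70 mm (x +20 to +100). Origin at the level of the feet's bottoms, mid-length on the centre line; x to the narrow end, z up. Seated, its origin is 22 mm above the base's, axes the same way round.
- base: Fixed dark steel base plate, T-shaped (wide end 150 mm, x -105 to +15; narrow end 80 mm, x +15 to +105), 10 mm thick, with three bright steel seats: a round block with a conical cup on the narrow end; on the wide end a V-groove at +y and a round flat pad at -y. Highest points (cone and groove rims) 44 mm. Origin: underside, mid-length; x to the cone, z up.
- grip (a point): Middle of the top face of the stage's wooden grip bar, at x = -12, y = 0, z = 80 mm in the stage's frame, near its centre of mass. The bar is 80 mm long along the stage's x, 26 mm wide along y and 48 mm high (z = 32 to 80 mm). Fixed grey lino pieces lie on the plate either side of it, their tops at z = 36 mm.
- foot_nose (a point): Centre of the steel ball foot (20 mm diameter) under the stage's narrow end, at x = 75, y = 0, z = 10 mm in the stage's frame.
- foot_left (a point): Centre of the ball foot under the stage's wide end at x = -65, y = +45, z = 10 mm in the stage's frame.
- foot_right (a point): Centre of the ball foot under the stage's wide end at x = -65, y = -45, z = 10 mm in the stage's frame.
- seat_cone (a point): Where the centre of foot_nose is when fully home in the cone: x = 75, y = 0, z = 32 mm in the base's frame. Cone wall 35 degrees off vertical, mouth 41 mm wide; polished, so a ball lowered a few mm off the middle slides home.
- seat_groove (a point): Where the centre of foot_left is when fully home in the groove: x = -65, y = 45, z = 32 mm in the base's frame. The groove, 44 mm long, runs towards the cone; walls 35 degrees off vertical, mouth 41 mm wide.
- seat_flat (a point): Where the centre of foot_right is when fully home on the flat pad: x = -65, y = -45, z = 32 mm in the base's frame. The pad is 48 mm in diameter, its top 22 mm above the base's origin.
- gouge: Bystander: gouge with a wooden handle, 110 mm long, 34 mm high, lying between stage and base.
- ink_jar: Bystander: jar, 60 mm wide, 75 mm high, in the middle near the robot.
- tape: Bystander: roll of tape, 96 mm wide, 25 mm high, beside the stage or base.
- ink_tin: Bystander: tin, 80 mm wide, 60 mm high, beside the stage or base.
- lino: Bystander: spare grey lino block 75 x 150 x 6 mm, in the far row.
- baren: Bystander: wooden rubbing disc, 110 mm wide, with a bar handle, 40 mm high, in the far row.
- brayer: Bystander: ink roller 110 mm wide with an upright wooden handle, 115 mm high, in the far row.

How it is judged:
By the outcome, as a careful person would: the job done as asked, in the order asked, and still so for the second after the job is handed in, with the robot touching nothing.
It also fails if it takes over 45 s, if anything falls off the work surface, if the arm or the gripper's body presses on something with over 40 N, if the wrist force passes 120 N, or if a joint passes its speed limit or range.

### The arm

A 6-joint arm with a two-finger parallel gripper is mounted at the origin on the work surface. World frame = base frame: x ahead of the robot, y to its left, z up, the work surface at z = 0. Lengths are in mm, angles in rad, forces in N, time in s.
With the tool pointing down it reaches from about 350 to 975 mm from the base axis. Payload 17.4 kg.
Tool frame: the origin (TCP) lies between the finger pads; the fingertips stand 17 mm ahead of it and the grasp point (between the pads) lies 2 mm behind it; z points along the fingers, y is the line along which they close (so a half turn about z gives the same grasp; the last joint's range is limited). The gripper opens to 85 mm and grips with 20 to 120 N. Pads are 22 mm wide; open, the fingers measure 114 mm over their backs; the gripper's body (76 mm by 85 mm) begins 54 mm behind the grasp point. The pads swing forward as they close: fully open they stand 13 mm farther back than shut.
Start: joints at [-1.33, 0.116, 1.442, -0, 1.584, -0.038], TCP at [185.752, -648.944, 248.303] pointing down, gripper open.
Joint ranges: [-2.83, 2.83], [-0.83, 2.19], [0.07, 2.5], [-1.14, 4.28], [0.01, 3], [-2.97, 2.97]. Speed limits (rad/s): [1.89, 1.89, 2.22, 3.14, 3.14, 3.14].

### API

Orientations are given as a rotation vector (axis times angle).
In Python, from workcell import bot, imaging gives the robot as it stands.
- The arm moves only by the tool move_arm, never from a script. Its argument "steps" is a list of rows, each a list of 5 numbers: the opening, from -1 (shut) to 1 (fully open), so that 0 is half open, then the shift along the tool's x, y, z normalised to -1 to 1, where 1 is 0.4 m, then the turn about the tool's z normalised to -1 to 1, where 1 is 30 degrees. A call has 1 to 12 rows; each row is the pose to reach, as a shift and turn from the pose commanded when the call began, along the tool's axes at that moment; what a row does not reach only later rows make up. A row lasts 1/10 s, in which the tool goes at most 50 mm and 8.59 degrees, less where a joint would pass 70% of its speed; a pose out of reach is approached as far as the arm can. A call with a number of a shift or a turn outside -1 to 1 is refused whole. A call with a gripper value outside its range is refused whole. The fingers move at their own pace and stop on an object; the grip force is fixed at half the most. Time passes only in rows, so rows that repeat a pose let the fingers close. It gives the time, the measured TCP pose, the force, the opening and the grip force at its end, in the units of the state.
- bot.sense(): the state, without advancing time (a new reading comes with each control period).
- imaging.snapshot(name): name is "scene" or "top" or "wrist"; returns the picture (384x512x3 uint8, red, green, blue); there is no depth.
- imaging.camera_model(name): a dict with "intrinsics" (3x3 intrinsics, pixels), "k1" (the pictures are not rectified: a ray, as slopes to the right and down, at radius r is drawn at 1 + k1 r^2 times it, then the intrinsics apply), "world_to_cam" (4x4, takes a point from world to camera coordinates); the wrist camera has in their place "hand_eye" (4x4, takes a point from camera to tool coordinates, whose origin is the TCP and whose axes are the flange's). Camera axes: x right, y down, z forward; pixel columns grow to the right and rows downward; lengths in mm; the calibration is good to about 2 mm. A picture is of the moment at which its call begins: read the wrist's pose just before it. camera_model takes no time and is no camera call.
- bot.finish_job(): hands the job in; it is judged then, once.
The state is a dict: "time_s": time; "joints": joint angles; "joint_vel": joint speeds; "joint_efforts": joint torques, N m; "eef_pos": TCP position; "ee_rot": TCP orientation; "contact_force": force on the tool from outside, world axes, zero at the start; "torque": the same for the moment, N m; "opening": opening from 0.0 (shut) to 1.0 (fully open); "grip_force": force on a finger pad.
Only numpy, scipy, OpenCV 4.12 (cv2) and the standard library are available. Lean on these libraries where they do the work, as an engineer would, in place of code of your own. Each camera call takes 0.05 s, during which the arm holds its last target. There are 200 camera calls.

## Working session

There is one attempt and no reset: what is moved stays moved. The work goes in short steps, Python scripts to look and compute and a tool call to move; the robot and the scene stay as the last step left them, time stands still between calls to the robot, and variables do not carry over. Pictures are saved under pics/ and viewed, at most 10 in all, crops included, and the job is handed in when it is done.

Besides the shell and the picture viewer there is one more tool, called after "Call:" as name([rows], argument=value, ...), one row to a line, values as JSON. move_arm: Moves the arm, as the interface text tells. Scaled input: -1 to 1 covers 0.4 m each way for a shift and 30 degrees each way for a turn. Its arguments: {"type":"object","properties":{"steps":{"type":"array"}},"required":["steps"]}

```bash
mkdir -p pics; ls; cat > h.py <<'E'
import numpy as np, cv2
from workcell import bot, imaging
from scipy.spatial.transform import Rotation as R
def snap(n,f=None):
    s=bot.sense(); im=imaging.snapshot(n)
    if f: cv2.imwrite('pics/'+f,im[:,:,::-1])
    return s,im
def cam(n,s=None):
    m=imaging.camera_model(n); K=np.array(m['intrinsics']); k1=m['k1']
    if n=='wrist':
        T=np.eye(4); T[:3,:3]=R.from_rotvec(s['ee_rot']).as_matrix(); T[:3,3]=s['eef_pos']
        C=T@np.array(m['hand_eye'])
    else: C=np.linalg.inv(np.array(m['world_to_cam']))
    return K,k1,C
def pix2plane(c,uv,z):
    K,k1,C=c; uv=np.array(uv,float).reshape(-1,1,2)
    p=cv2.undistortPoints(uv,K,np.array([k1,0,0,0.]),None,None).reshape(-1,2) if 0 else None
    d=(uv.reshape(-1,2)-K[:2,2])/[K[0,0],K[1,1]]; x=d.copy()
    for _ in range(20): x=d/(1+k1*(x**2).sum(1,keepdims=True))
    r=np.c_[x,np.ones(len(x))]@C[:3,:3].T
    return C[:3,3]+r*((z-C[2,3])/r[:,2])[:,None]
def proj(c,P):
    K,k1,C=c; q=(np.atleast_2d(P)-C[:3,3])@C[:3,:3]; x=q[:,:2]/q[:,2:]
    x=x*(1+k1*(x**2).sum(1,keepdims=True)); return x*[K[0,0],K[1,1]]+K[:2,2]
E
python3 - <<'E'
from h import *
for n in('scene','top'):
    s,im=snap(n,n+'0.png'); c=cam(n); print(n,c[0].round(1).tolist(),c[1],c[2].round(3).tolist())
print(s)
E
```

```text
pics
scene [[442.6, 0.0, 252.9], [0.0, 442.6, 193.7], [0.0, 0.0, 1.0]] -0.06445758555462797 [[-0.362, 0.546, -0.755, 1407.16], [0.932, 0.202, -0.301, 356.375], [-0.011, -0.813, -0.582, 744.804], [0.0, 0.0, 0.0, 1.0]]
top [[409.4, 0.0, 254.5], [0.0, 409.4, 195.5], [0.0, 0.0, 1.0]] 0.04992293232033993 [[0.107, -0.966, 0.236, 329.438], [-0.994, -0.103, 0.029, -15.495], [-0.003, -0.237, -0.971, 1082.204], [0.0, 0.0, 0.0, 1.0]]
{'time_s': 0.05, 'joints': array([-1.32981310e+00,  1.16487916e-01,  1.44222493e+00,  2.72279618e-05,
        1.58403186e+00, -3.78272022e-02]), 'joint_vel': array([-1.40734266e-03,  1.73563445e-04, -1.89308662e-03, -1.58382824e-04,
       -1.14782919e-03, -9.46187697e-05]), 'joint_efforts': array([-1.10231784e-03, -7.34371519e+01, -6.34441566e+01, -2.87249295e-04,
        5.42824055e-03, -3.03884576e-05]), 'eef_pos': array([ 185.7096991 , -648.77881985,  247.58591698]), 'ee_rot': array([-3.10997769e+00, -4.36378150e-01,  1.40906248e-04]), 'contact_force': array([0.46907584, 0.38886875, 0.03815041]), 'torque': array([ 0.07130798, -0.04403631, -0.0223621 ]), 'grip_force': 0.0, 'opening': 1.0001525997516418}
```

View pics/top0.png

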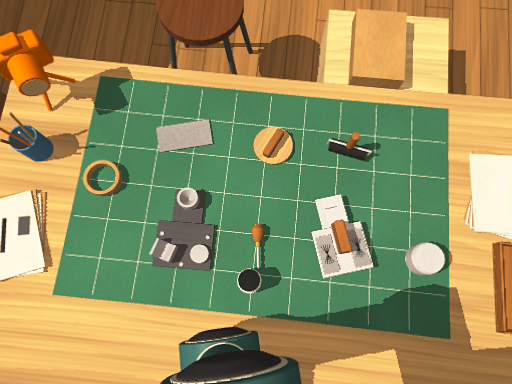

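View pics/scene0.png

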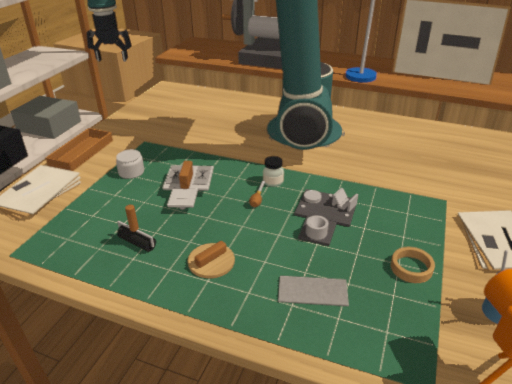

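The top view shows the stage at about (341,238) with its bar at (342,236), and its narrow end up at (331,208). The base is at about (185,232), with the cone at (187,197), the flat pad at (200,254) and the groove at (165,250). The scene view agrees.

```bash
python3 - <<'E'
from h import *
im=cv2.imread('pics/top0.png'); c=cam('top')
hsv=cv2.cvtColor(im,cv2.COLOR_BGR2HSV)
# bar: orange/brown pixels near
m=np.zeros(im.shape[:2],np.uint8); m[205:265,322:362]=1
bar=((hsv[...,0]<18)&(hsv[...,1]>110)).astype(np.uint8)*m
cn=max(cv2.findContours(bar,0,2)[0],key=cv2.contourArea); r=cv2.minAreaRect(cn); print('bar',r)
# plate: non-green region
m[:]=0; m[185:285,300:385]=1
pl=(~((hsv[...,0]>60)&(hsv[...,0]<95)&(hsv[...,1]>100))&(hsv[...,2]>90)).astype(np.uint8)*m
pl=cv2.morphologyEx(pl,cv2.MORPH_OPEN,np.ones((5,5)))
cn=max(cv2.findContours(pl,0,2)[0],key=cv2.contourArea)
P=pix2plane(c,cn.reshape(-1,2),32)[:,:2].astype(np.float32)
print('plate area',cv2.contourArea(P), 'expected',130*120+70*80)
r=cv2.minAreaRect(P); print('plate rect',r,cv2.boxPoints(r).round(0).tolist())
print('bar top guess',pix2plane(c,[(337,222),(348,250),(340,236)],80).round(0).tolist())
print('cone,pad,groove',pix2plane(c,[(187,197)],44).round(0).tolist(),pix2plane(c,[(200,254)],22).round(0).tolist())
mm=imaging.camera_model('wrist');print(np.array(mm['intrinsics']).round(1).tolist(),mm['k1'],np.array(mm['hand_eye']).round(3).tolist())
s=bot.sense();print(R.from_rotvec(s['ee_rot']).as_matrix().round(3).tolist())
E
```

```text
bar ((340.9150390625, 236.45281982421875), (33.24125289916992, 13.59869384765625), 74.05460357666016)
plate area 21430.406405768823 expected 21200
plate rect ((506.8045654296875, -207.57363891601562), (205.03697204589844, 133.39791870117188), 18.597259521484375) [[388.0, -177.0], [431.0, -303.0], [625.0, -238.0], [583.0, -112.0]]
bar top guess [[527.0, -196.0, 80.0], [461.0, -227.0, 80.0], [493.0, -206.0, 80.0]]
cone,pad,groove [[559.0, 189.0, 44.0]] [[418.0, 138.0, 22.0]]
[[265.1, 0.0, 253.3], [0.0, 265.1, 189.5], [0.0, 0.0, 1.0]] -0.06229598190927205 [[-0.0, -0.96, -0.281, 70.348], [1.0, -0.0, 0.0, 0.842], [-0.001, -0.281, 0.96, -125.558], [0.0, 0.0, 0.0, 1.0]]
[[0.961, 0.275, -0.0], [0.275, -0.961, 0.001], [0.0, -0.001, -1.0]]
```

Call:
move_arm([
  [1,1,-0.84,0,-0.08],
  [1,1,-0.84,0,-0.08],
  [1,1,-0.84,0,-0.08],
  [1,1,-0.84,0,-0.08],
  [1,1,-0.84,0,-0.08],
  [1,1,-0.84,0,-0.08],
  [1,1,-0.84,0,-0.08],
  [1,1,-0.84,0,-0.08],
  [1,1,-0.84,0,-0.08],
  [1,1,-0.84,0,-0.08],
  [1,1,-0.84,0,-0.08],
  [1,1,-0.84,0,-0.08],
])

```text
time_s: 1.3
eef_pos: [479.0, -213.4, 248.0]
ee_rot: [-3.1, -0.507, 0.0]
contact_force: [-0.4, 0.2, -0.1]
opening: 0.997
grip_force: 0.0
```

```bash
python3 - <<'E'
from h import *
import pickle
s,im=snap('wrist','w1.png'); pickle.dump(s,open('w1.pkl','wb'))
print(s['time_s'],s['eef_pos'],R.from_rotvec(s['ee_rot']).as_matrix().round(3).tolist(),s['joints'])
c=cam('wrist',s)
q=lambda x,y,z:[506.8-(-x*.948)-y*.319,-207.6+x*.319+y*.948,z]
print(proj(c,[q(32-4-0,0,80),q(-52,0,80),q(100,35,32),q(100,-35,32),q(-100,65,32),q(-100,-65,32)]).round(0).tolist())
E
```

```text
1.3 [ 479.01327635 -213.41438518  248.00445906] [[0.948, 0.319, -0.0], [0.319, -0.948, 0.001], [-0.0, -0.001, -1.0]] [-4.68003374e-01 -2.15318822e-01  1.76129465e+00  4.37650025e-04
  1.59610246e+00  7.78577700e-01]
[[256.0, 126.0], [255.0, 196.0], [226.0, 63.0], [285.0, 63.0], [208.0, 219.0], [302.0, 219.0]]
```

View pics/w1.png

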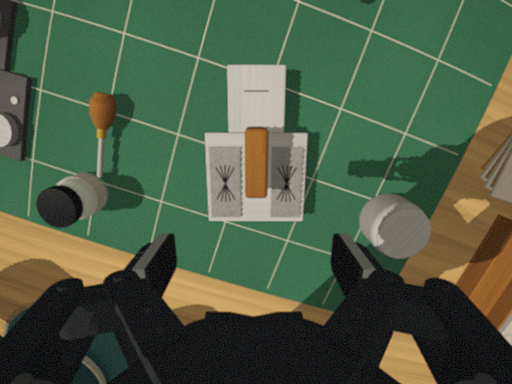

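The wrist view shows the stage nearly aligned with the tool: bar top at (257,162), plate corners at (228,66), (286,66), (209,220) and (303,220). Next I refine its pose with masks.

```bash
cat >> h.py <<'E'
def rect(P): # centre, sizes, yaw of long axis
    (cx,cy),sz,_=r=cv2.minAreaRect(np.asarray(P,np.float32)); b=cv2.boxPoints(r)
    e=max((b[1]-b[0],b[2]-b[1]),key=np.linalg.norm); a=np.degrees(np.arctan2(e[1],e[0]))
    return np.round((cx,cy),1),np.round(sz,1),round((a+90)%180-90,2)
E
python3 - <<'E'
from h import *
import pickle
im=cv2.imread('pics/w1.png'); s=pickle.load(open('w1.pkl','rb')); c=cam('wrist',s); hsv=cv2.cvtColor(im,cv2.COLOR_BGR2HSV)
m=np.zeros(im.shape[:2],np.uint8); m[110:210,235:280]=1
bar=((hsv[...,0]<20)&(hsv[...,1]>110)).astype(np.uint8)*m
bright=bar*(hsv[...,2]>110)
for b in(bar,bright):
    cn=max(cv2.findContours(b,0,2)[0],key=cv2.contourArea).reshape(-1,2); print(cn.min(0),cn.max(0)); print('bar',rect(pix2plane(c,cn,80)[:,:2]))
m[:]=0; m[50:235,190:320]=1
pl=((hsv[...,1]<90)&(hsv[...,2]>70)|(bar>0)).astype(np.uint8)*m
pl=cv2.morphologyEx(pl,cv2.MORPH_OPEN,np.ones((3,3)))
cn=max(cv2.findContours(pl,0,2)[0],key=cv2.contourArea).reshape(-1,2)
print('plate',rect(pix2plane(c,cn,32)[:,:2]))
E
```

```text
[245 128] [267 197]
bar (array([ 494.1, -212.6]), array([78.8, 24.4]), np.float32(19.34))
[245 129] [266 197]
bar (array([ 493.4, -212.2]), array([77.7, 23.3]), np.float32(19.28))
plate (array([ 501.5, -207.1]), array([237.8, 175.2]), np.float32(18.38))
```

Bar centre is about (494.5, -212) with yaw about 19°, and the top camera's plate fit gives (495, -211.5), so they agree. I'll descend and grip.

Call:
move_arm([
  [1,0.038,0.009,0.1,-0.01],
  [1,0.038,0.009,0.22,-0.01],
  [1,0.038,0.009,0.33,-0.01],
  [1,0.038,0.009,0.42,-0.01],
  [1,0.038,0.009,0.47,-0.01],
  [1,0.038,0.009,0.47,-0.01],
  [1,0.038,0.009,0.47,-0.01],
])

```text
time_s: 2.05
eef_pos: [493.2, -215.3, 61.0]
ee_rot: [3.1, 0.508, -0.0]
contact_force: [-0.6, 0.2, 0.0]
opening: 1.003
grip_force: 0.0
```

Call:
move_arm([
  [-1,0,0,0,0],
  [-1,0,0,0,0],
  [-1,0,0,0,0],
  [-1,0,0,0,0],
  [-1,0,0,0,0],
  [-1,0,0,0,0],
  [-1,0,0,0,0],
  [-1,0,0,0,0],
])

```text
time_s: 2.85
eef_pos: [493.7, -214.5, 60.9]
ee_rot: [3.1, 0.51, 0.001]
contact_force: [-1.1, 0.7, 5.8]
opening: 0.301
grip_force: 59.1
```

Grasped: 25.6 mm opening against the 26 mm bar. Now I lift, then hover beside the base to look at it.

Call:
move_arm([
  [-1,0,0,-0.02,0],
  [-1,0,0,-0.06,0],
  [-1,0,0,-0.13,0],
  [-1,0,0,-0.22,0],
  [-1,0.02,-0.05,-0.32,0.1],
  [-1,0.04,-0.13,-0.42,0.25],
  [-1,0.07,-0.22,-0.52,0.4],
  [-1,0.1,-0.29,-0.58,0.5],
  [-1,0.1,-0.32,-0.6,0.55],
  [-1,0.1,-0.32,-0.6,0.55],
  [-1,0.1,-0.32,-0.6,0.55],
  [-1,0.1,-0.32,-0.6,0.55],
])

```text
time_s: 4.05
eef_pos: [490.1, -81.0, 299.5]
ee_rot: [-3.141, -0.059, 0.002]
contact_force: [-0.4, -0.2, -7.1]
opening: 0.298
grip_force: 61.1
```

```bash
python3 - <<'E'
from h import *
import pickle
s,im=snap('wrist','w2.png'); pickle.dump(s,open('w2.pkl','wb'))
print(s['time_s'],s['eef_pos'],R.from_rotvec(s['ee_rot']).as_matrix().round(3).tolist(),s['contact_force'],s['torque'],s['opening'])
c=cam('wrist',s); print(proj(c,[[559,189,44],[418,138,22]]))
t=cv2.imread('pics/top0.png')[175:285,140:230]; t=cv2.resize(t,None,fx=5,fy=5,interpolation=2)[:550]
w=cv2.resize(im[60:340,0:200,::-1],None,fx=2,fy=2,interpolation=2)[:550]
o=np.zeros((600,800,3),np.uint8); o[:w.shape[0],:400]=w[:,:400]; o[:550,400:800]=t[:,:400]; cv2.imwrite('pics/c2.png',o)
E
```

```text
4.05 [490.05724663 -80.99447538 299.49913401] [[0.999, 0.038, -0.001], [0.038, -0.999, 0.0], [-0.001, -0.0, -1.0]] [-0.35941953 -0.17997044 -7.07588463] [ 0.03702184 -0.02095682  0.05236063] 0.2982382319387715
[[ 65.18236164 108.59294598]
 [116.55145333 198.91618811]]
```

View pics/w2.png

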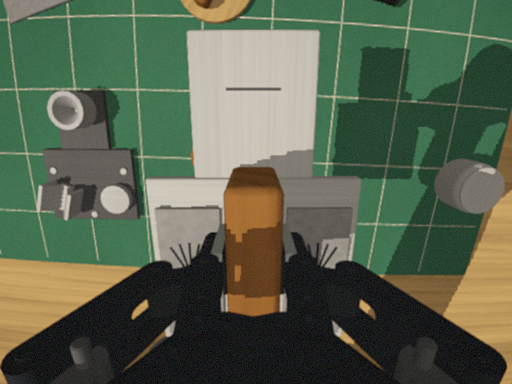

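View pics/c2.png

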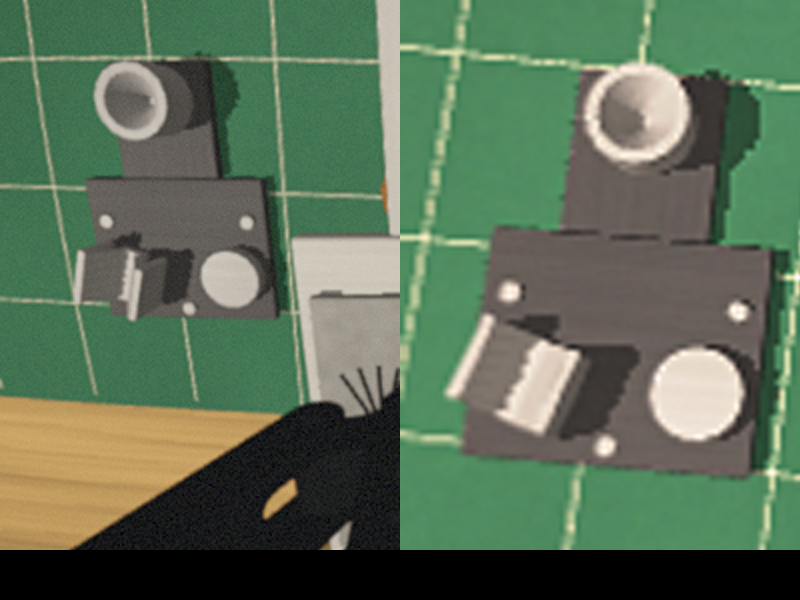

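Cone rim centre is at about (65.5,110) in the wrist view and (187.6,197.6) in the top view. The pad is at (115.5,199) and (199.4,253.6). The held stage's nose edge runs (190,31)–(319,31), and its shoulders run (147,178)–(360,178).

```bash
python3 - <<'E'
from h import *
import pickle
s=pickle.load(open('w2.pkl','rb'))
cs={'w2':cam('wrist',s),'top0':cam('top')}
for n,cone,pad,g in(('w2',(65.5,110),(115.5,199),0),('top0',(187.6,197.6),(199.4,253.6),0)):
    c=cs[n]; im=cv2.imread(f'pics/{n}.png').astype(int); v=im.min(2).astype(np.uint8)
    v=cv2.resize(v,None,fx=4,fy=4,interpolation=cv2.INTER_CUBIC); res=[]
    for (u,w),r,z,th in((cone,20,44,150),(pad,16,22,140)):
        m=np.zeros_like(v); cv2.circle(m,(int(u*4),int(w*4)),r*4,1,-1)
        b=((v>th)*m).astype(np.uint8)
        cn=max(cv2.findContours(b,0,1)[0],key=lambda k:cv2.contourArea(cv2.convexHull(k)))
        h=cv2.convexHull(cn).reshape(-1,2); P=pix2plane(c,(h+.5)/4-.5,z)[:,:2].astype(np.float32)
        e=cv2.fitEllipse(P); print(n,np.round(e[0],1),np.round(e[1],1)); res.append(np.array(e[0]))
    d=res[0]-res[1]; yaw=np.arctan2(d[1],d[0])-np.arctan2(45,140)
    Rm=np.array([[np.cos(yaw),-np.sin(yaw)],[np.sin(yaw),np.cos(yaw)]])
    print(' dist',np.linalg.norm(d),'yaw',np.degrees(yaw),'origin',((res[0]+res[1])/2-Rm@[5,-22.5]).round(1))
# held stage in tool frame: tool-aligned plane at world z
c=cs['w2']; zt=s['eef_pos'][2]-28.9; Rt=R.from_rotvec(s['ee_rot']).as_matrix()
for p in [(190,31),(318,31),(147,178),(360,178)]:
    print((Rt.T@(pix2plane(c,[p],zt)[0]-s['eef_pos'])).round(1))
E
```

```text
w2 [556.8 190.2] [53.6 53.8]
w2 [416.9 141.9] [47.6 47.8]
 dist 147.9692378613856 yaw 1.2344414483263981 origin [481.4 188.5]
top0 [563.1 192.5] [54.4 66. ]
top0 [419.2 141.9] [47.4 48.2]
 dist 152.61441151647244 yaw 1.5634770361721018 origin [485.5 189.5]
[112.7 -32.3  28.7]
[112.7  35.4  28.7]
[ 32.7 -63.2  28.9]
[32.6 65.8 28.8]
```

Call:
move_arm([
  [-1,0,-0.06,0,0.01],
  [-1,0,-0.16,0,0.02],
  [-1,0,-0.28,0.02,0.03],
  [-1,0,-0.4,0.06,0.03],
  [-1,-0.02,-0.52,0.14,0.03],
  [-1,-0.026,-0.61,0.24,0.03],
  [-1,-0.026,-0.66,0.32,0.03],
  [-1,-0.026,-0.678,0.38,0.03],
  [-1,-0.026,-0.678,0.4,0.03],
  [-1,-0.026,-0.678,0.4,0.03],
  [-1,-0.026,-0.678,0.4,0.03],
])

```text
time_s: 5.2
eef_pos: [470.4, 189.5, 141.7]
ee_rot: [-3.141, -0.033, -0.002]
contact_force: [-0.5, -0.6, -6.4]
opening: 0.295
grip_force: 62.1
```

```bash
python3 - <<'E'
from h import *
s,im=snap('scene','s3.png'); c=cam('scene')
_,wi=snap('wrist'); _,ti=snap('top')
print(s['time_s'],s['eef_pos'],R.from_rotvec(s['ee_rot']).as_matrix().round(3).tolist(),s['contact_force'])
a=cv2.resize(im[150:255,265:385,::-1],(400,350),interpolation=2)
b=cv2.resize(ti[175:285,140:260,::-1],(400,366),interpolation=2)
o=np.zeros((600,800,3),np.uint8); o[:350,:400]=a; o[:366,400:]=b; o[366:600,400:712]=cv2.resize(wi[:,:,::-1],(312,234)); cv2.imwrite('pics/c3.png',o)
E
```

```text
5.2 [470.42184605 189.47010835 141.72077547] [[1.0, 0.021, 0.001], [0.021, -1.0, 0.0], [0.001, -0.0, -1.0]] [-0.51242446 -0.6200926  -6.39106949]
```

View pics/c3.png

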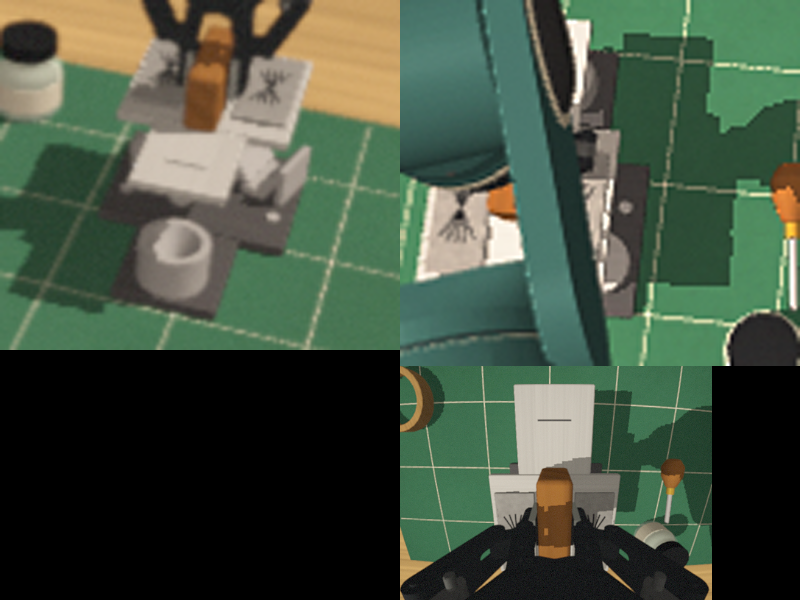

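The crop shows the stage hovering over the base, in line with it and clear. Next I check nose edge against cone in the scene camera.

```bash
python3 - <<'E'
from h import *
c=cam('scene'); im=cv2.imread('pics/s3.png')
# predicted: cone rim (z44) / pad & nose-plate corners if the stage is as believed
T=np.array([470.4,189.5]); 
pr=proj(c,[[556.8,190.2,44],[416.9,141.9,22]]); print('pred cone,pad',pr.round(1).tolist())
v=cv2.resize(im.min(2),None,fx=4,fy=4,interpolation=cv2.INTER_CUBIC)
for f,(u,w),r in (('s3',(317,227),17),):
    m=np.zeros_like(v); cv2.circle(m,(int(u*4),int(w*4)),r*4,1,-1)
# pad in scene0
    v0=cv2.resize(cv2.imread('pics/scene0.png').min(2),None,fx=4,fy=4,interpolation=cv2.INTER_CUBIC)
    for nm,(u,w),r,z,th in(('cone',pr[0],14,44,140),('pad',pr[1],12,22,140)):
        m=np.zeros_like(v0); cv2.circle(m,(int(u*4),int(w*4)),r*4,1,-1)
        b=((v0>th)*m).astype(np.uint8); cn=max(cv2.findContours(b,0,1)[0],key=cv2.contourArea)
        h=cv2.convexHull(cn).reshape(-1,2); e=cv2.fitEllipse(pix2plane(c,(h+.5)/4-.5,z)[:,:2].astype(np.float32)); print(nm,np.round(e[0],1),np.round(e[1],1))
# nose corners
a=np.array([x for x in [[100,0],[100,0]]])
y=np.radians(1.2); 
for ly in(35,-35): 
    x=470.4+112.7*np.cos(y)-ly*np.sin(y); yy=189.5-1.4+112.7*np.sin(y)+ly*np.cos(y); print('pred nose',proj(c,[[x,yy,112.8]]).round(1))
o=cv2.resize(im[175:250,290:375],None,fx=8,fy=8,interpolation=2)
o2=cv2.resize(cv2.imread('pics/scene0.png')[180:245,290:365],None,fx=5,fy=5,interpolation=2)
cv2.imwrite('pics/c4.png',o); 
E
```

```text
pred cone,pad [[317.6, 222.4], [312.8, 194.8]]
cone [555.7 188.7] [50.8 53.2]
pad [416.4 141.1] [44.5 48.5]
pred nose [[331.7 209.4]]
pred nose [[302.6 203.5]]
```

View pics/c4.png

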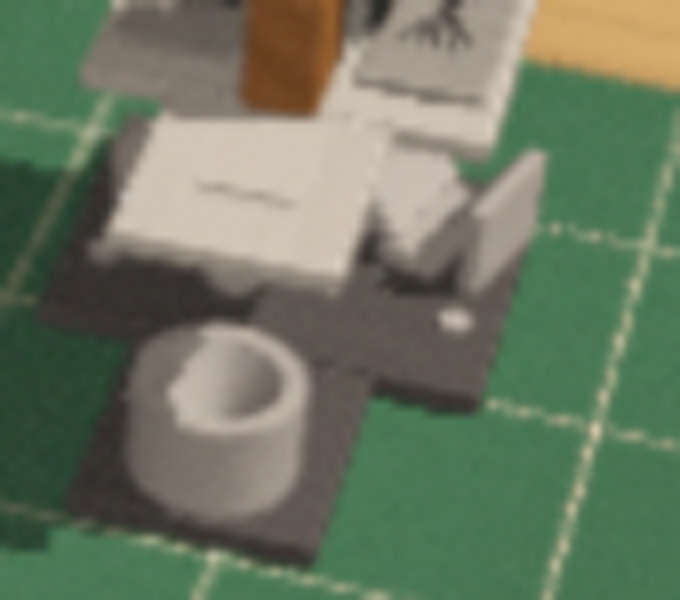

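Nose corners are at (303,204) and (332.3,209.8) against predictions of (302.6,203.5) and (331.7,209.4). The base agrees within about 1.5 mm. I'll shift 2 mm in -x and lower to just above home.

Call:
move_arm([
  [-1,-0.005,0.001,0.02,0],
  [-1,-0.005,0.001,0.06,0],
  [-1,-0.005,0.001,0.09,0],
  [-1,-0.005,0.001,0.11,0],
  [-1,-0.005,0.001,0.12,0],
  [-1,-0.005,0.001,0.125,0],
  [-1,-0.005,0.001,0.125,0],
  [-1,-0.005,0.001,0.125,0],
])

```text
time_s: 6.15
eef_pos: [467.8, 189.8, 90.7]
ee_rot: [-3.141, -0.035, -0.001]
contact_force: [0.5, 0.2, -6.9]
opening: 0.298
grip_force: 62.3
```

Call:
move_arm([
  [-1,0,0,0.004,0],
  [-1,0,0,0.008,0],
  [-1,0,0,0.011,0],
  [-1,0,0,0.013,0],
  [-1,0,0,0.013,0],
])

```text
time_s: 6.65
eef_pos: [468.0, 189.5, 85.4]
ee_rot: [3.141, 0.035, 0.001]
contact_force: [1.8, -4.5, -3.4]
opening: 0.293
grip_force: 62.6
```

Light contact pushing toward -y. I'll comply by 1 mm and lower a bit.

Call:
move_arm([
  [-1,0,0.003,0,0],
  [-1,0,0.003,0.002,0],
  [-1,0,0.003,0.003,0],
  [-1,0,0.003,0.003,0],
])

```text
time_s: 7.05
eef_pos: [467.9, 188.5, 84.1]
ee_rot: [3.141, 0.035, 0.001]
contact_force: [2.7, -2.8, -3.9]
opening: 0.298
grip_force: 62.6
```

Call:
move_arm([
  [-1,0.002,0.002,0,0],
  [-1,0.002,0.002,0.001,0],
  [-1,0.002,0.002,0.002,0],
  [-1,0.002,0.002,0.003,0],
  [-1,0.002,0.002,0.003,0],
])

```text
time_s: 7.55
eef_pos: [468.7, 187.8, 83.0]
ee_rot: [3.141, 0.035, 0.001]
contact_force: [0.9, -2.7, 1.4]
opening: 0.294
grip_force: 63.3
```

That is at home height, with about the full weight supported. Now to release.

Call:
move_arm([
  [-1,0,0.001,0.001,0],
  [-1,0,0.001,0.001,0],
  [-0.3,0,0.001,0.001,0],
  [-0.2,0,0.001,0.001,0],
  [0,0,0.001,0.001,0],
  [0.5,0,0.001,0.001,0],
  [1,0,0.001,0.001,0],
  [1,0,0.001,0.001,0],
  [1,0,0.001,0.001,0],
  [1,0,0.001,0.001,0],
])

```text
time_s: 8.55
eef_pos: [468.5, 187.4, 82.3]
ee_rot: [-3.141, -0.035, -0.0]
contact_force: [0.2, -0.1, 0.1]
opening: 0.998
grip_force: 0.0
```

Call:
move_arm([
  [1,0,0,-0.02,0],
  [1,0,0,-0.08,0],
  [1,0,0,-0.17,0],
  [1,0,0,-0.28,0],
  [1,0,0,-0.4,0],
  [1,0,0,-0.45,0],
  [1,0,0,-0.45,0],
  [1,0,0,-0.45,0],
])

```text
time_s: 9.35
eef_pos: [468.4, 187.4, 262.5]
ee_rot: [-3.141, -0.035, -0.001]
contact_force: [0.0, -0.2, -1.2]
opening: 1.002
grip_force: 0.0
```

```bash
python3 - <<'E'
from h import *
s,w=snap('wrist'); _,im=snap('scene')
print(s['time_s'],s['eef_pos'],s['opening'],s['contact_force'])
o=np.zeros((600,800,3),np.uint8); o[:480,:400]=cv2.resize(im[165:249,290:360,::-1],(400,480),interpolation=2); o[:400,400:]=cv2.resize(w[20:270,130:380,::-1],(400,400),interpolation=2); cv2.imwrite('pics/c5.png',o); cv2.imwrite('pics/s5.png',im[:,:,::-1]);cv2.imwrite('pics/w5.png',w[:,:,::-1])
c=cam('wrist',s); cs=cam('scene'); y=np.radians(1.15); Rm=np.array([[np.cos(y),-np.sin(y)],[np.sin(y),np.cos(y)]])
L=np.array([[100,35],[100,-35],[-100,65],[-100,-65]]); W=np.c_[L@Rm.T+[481,188],np.full(4,54)]
pw=proj(c,W);ps=proj(cs,W)
print('pred wrist crop',((pw-[130,20])*1.6+[400,0]).round(0).tolist(),'scene crop',((ps-[290,165])*5.714).round(0).tolist())
hsv=cv2.cvtColor(w,cv2.COLOR_RGB2HSV); m=np.zeros(w.shape[:2],np.uint8); cx,cy=proj(c,[[470,188,102]])[0].astype(int); m[cy-60:cy+60,cx-25:cx+25]=1
b=((hsv[...,0]<20)&(hsv[...,1]>110)).astype(np.uint8)*m
cn=max(cv2.findContours(b,0,2)[0],key=cv2.contourArea).reshape(-1,2); print('bar',rect(pix2plane(c,cn,102)[:,:2]))
E
```

```text
9.35 [468.42553048 187.39391018 262.50378174] 1.0015942068028008 [ 0.02430438 -0.24635423 -1.17658647]
pred wrist crop [[548.0, 89.0], [643.0, 90.0], [520.0, 338.0], [671.0, 338.0]] scene crop [[226.0, 361.0], [65.0, 326.0], [375.0, 120.0], [111.0, 71.0]]
bar (array([472.3, 186.6]), array([80.7, 24.3]), np.float32(1.88))
```

View pics/c5.png

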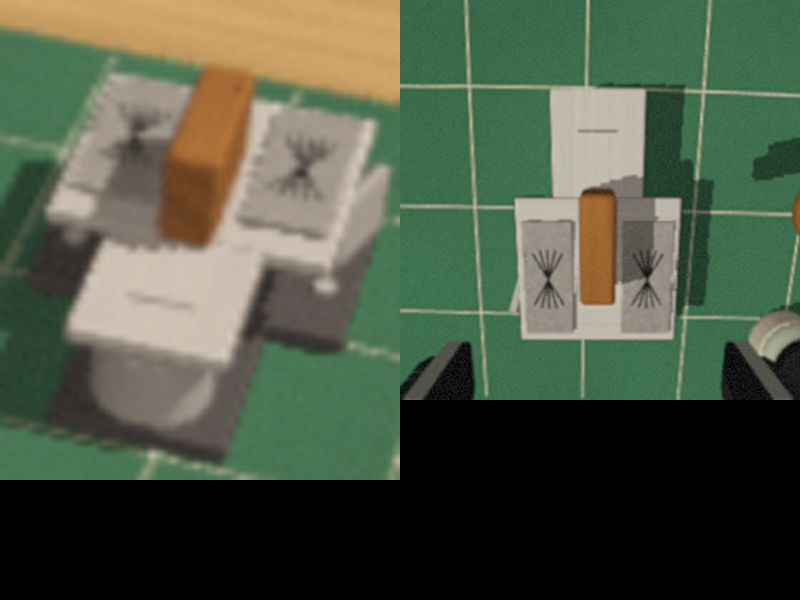

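The stage sits level on the base. Its nose corners in the scene crop, (68,332) and (232,362), and its wrist-view corners match the fully seated prediction within about a pixel. Nothing else has moved, so I'm handing it in.

```bash
python3 -c "
from workcell import bot; print(bot.finish_job())"
```

```text
the job is handed in; nothing more can be done
None
```

The stage top is set down on the base and released, and the job is handed in at about 9.5 s; the final images match all three feet being home to within about a pixel (1–2 mm), but I made no finer seating check.

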